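# Cull the bad standoffs and tip them through the reject flap

## Task

Pick the bad standoffs (stud broken short or bent) out of the black tray and collect them all in the red scoop cup, then take the cup by its fin handle, press the yellow bin's red one-way flap open with the cup's lip and tip the rejects through into the bin. Stand the empty cup upright back on the green mat and let the flap fall shut; the good standoffs stay in the tray and everything else on the bench stays where it is.

Things in the scene. Friction and masses are not known exactly. Their poses are not given: they have to be found in the camera images.
- tray: Black sorting tray, fixed, 290 (its x) x 410 (its y) mm, 4 mm floor, rim 10 mm high above the bench. Origin: centre of its underside. A blue length gauge 50 x 75 x 22 mm is fixed in its far right corner (tray x 70 to 120, y -188 to -112 mm). Neighbouring bars start with about 25 mm or more free between them.
- mat: Green parking mat, fixed, 210 (its x) x 130 (its y) x 3 mm, between tray and bin. Origin: centre of its underside. Place of the reject cup.
- cup: Red rectangular scoop cup, about 0.18 kg, starts upright on the mat. Origin: centre of the underside, x towards the pouring lip, z up. Inside floor z 4 mm, x -51 to 45, y -46 to 46 mm. Side and back walls 4 mm thick, 55 mm high (beside the ramp 45 mm). The back wall's outer face is at x -55.
- cup_lip (a point): Middle of the cup's open pouring lip, at cup x 82, y 0, z 11 mm; axes as the cup's. From cup x 45 to 82 mm the inside floor rises to it as a 12 degree ramp.
- cup_handle (a point): Grip point in the cup's handle, at cup x -90, y 0, z 58 mm; axes as the cup's. The handle is an upright black fin behind the back wall: x -117 to -55, z 20 to 80 mm, 12 mm thick in y; it can be pinched across y from above or with the tool pitched about y.
- bin: Yellow closed reject bin, fixed, 240 long (its x -100 to 140) x 220 (y) x 215 mm high. Origin: on the underside, below the flap's hinge; front faces -x. Front wall 110 mm high; from its top edge (x -100, z 110) a 45 degree face rises to the hinge line (x 0, z 210), then a flat clear top at z 215. A steep chute inside leads down from the front wall. Parts lying in the bin are below z 110 mm.
- port (a point): Centre of the port in the bin's sloping face, at bin x -45, y 0, z 165 mm; axes as the bin's. The port is 134 mm wide (y -67 to 67) and runs from its lower edge (bin x -80, z 130) up to the hinge (x 0, z 210).
- flap (a joint): Red one-way flap closing the port, 110 mm long, hinged on the port's upper edge (bin x 0, z 210, along y). 0: shut, in the 45 degree slope; grows as it swings inward and down; 0.79 hangs vertical; stop at 1.5. A spring shuts it, 0.15 N m when shut to 0.3 N m at the stop (2 to 3 N at the free edge). It cannot open outward.
- short1: REJECT standoff, stud broken short. Aluminium square bar 66 long x 22 x 22 mm, its long axis the body's x; of its 10 mm dark stud only a 5 mm stub is left on the +x end (71 mm overall). Origin: centre of the bar's underside as it starts (it may tumble). 65 to 100 g. Starts in the tray. May be absent (None).
- bent1: REJECT standoff, stud bent. Aluminium square bar 66 long x 22 x 22 mm, its long axis the body's x; its 10 mm dark stud, 33 mm long, is bent 45 degrees sideways from the +x end towards +y (ends at x 57, y 24 mm). Origin: centre of the bar's underside as it starts (it may tumble). 65 to 100 g. Starts in the tray. May be absent (None).
- short2: REJECT standoff, stud broken short. Aluminium square bar 66 long x 22 x 22 mm, its long axis the body's x; of its 10 mm dark stud only a 5 mm stub is left on the +x end (71 mm overall). Origin: centre of the bar's underside as it starts (it may tumble). 65 to 100 g. Starts in the tray. May be absent (None).
- bent2: REJECT standoff, stud bent. Aluminium square bar 66 long x 22 x 22 mm, its long axis the body's x; its 10 mm dark stud, 33 mm long, is bent 45 degrees sideways from the +x end towards +y (ends at x 57, y 24 mm). Origin: centre of the bar's underside as it starts (it may tumble). 65 to 100 g. Starts in the tray. May be absent (None).
- good1: GOOD standoff: Aluminium square bar 66 long x 22 x 22 mm, its long axis the body's x; a straight 10 mm dark stud, 34 mm long, on the +x end (100 mm overall). Origin: centre of the bar's underside as it starts (it may tumble). 65 to 100 g. Starts in the tray. May be absent (None).
- good2: GOOD standoff: Aluminium square bar 66 long x 22 x 22 mm, its long axis the body's x; a straight 10 mm dark stud, 34 mm long, on the +x end (100 mm overall). Origin: centre of the bar's underside as it starts (it may tumble). 65 to 100 g. Starts in the tray. May be absent (None).
- good3: GOOD standoff: Aluminium square bar 66 long x 22 x 22 mm, its long axis the body's x; a straight 10 mm dark stud, 34 mm long, on the +x end (100 mm overall). Origin: centre of the bar's underside as it starts (it may tumble). 65 to 100 g. Starts in the tray. May be absent (None).
- good4: GOOD standoff: Aluminium square bar 66 long x 22 x 22 mm, its long axis the body's x; a straight 10 mm dark stud, 34 mm long, on the +x end (100 mm overall). Origin: centre of the bar's underside as it starts (it may tumble). 65 to 100 g. Starts in the tray. May be absent (None).
- bottle_yellow: Bystander: yellow bottle, 60 mm across, 170 mm tall; leave alone. Origin: centre of its underside.
- bottle_orange: Bystander: orange bottle, 60 mm across, 150 mm tall; leave alone. Origin: centre of its underside.
- driver: Bystander: screwdriver lying on the bench in front of the bin; leave alone. Origin near its middle.
- tape: Bystander: blue roll of tape, 90 mm across, 24 mm high, lying flat; leave alone. Origin: centre of its underside.
- spanner: Bystander: spanner lying behind the tray; leave alone. Origin near its middle.

How it is judged:
By the outcome, as a careful person would: the job done as asked, in the order asked, and still so for the second after the job is handed in, with the robot touching nothing.
Of short1, bent1, short2, bent2 only 3 to 4 are there at a start; the rules pass over those that are not, and their reading is None.
Of good1, good2, good3, good4 only 2 to 4 are there at a start; the rules pass over those that are not, and their reading is None.
At some moment in a run one of short1, bent1, short2, bent2, cup may be knocked a few centimetres aside while the robot is not near it.
It also fails if it takes over 210 s, if anything falls off the work surface, if the arm or the gripper's body presses on something with over 40 N, if the wrist force passes 120 N, or if a joint passes its speed limit or range.

## Robot

A 6-joint arm with a two-finger parallel gripper is mounted at the origin on the work surface. World frame = base frame: x ahead of the robot, y to its left, z up, the work surface at z = 0. Lengths are in m, angles in rad, forces in N, time in s.
With the tool pointing down it reaches from about 0.275 to 0.75 m from the base axis. Payload 10.2 kg.
Tool frame: the origin (TCP) lies midway between the tips of the shut fingers; the grasp point (between the pads) lies 19 mm behind it (env.hold_point_z is the distance from the TCP to the grasp point, in m); z points along the fingers, y is the line along which they close (so a half turn about z gives the same grasp; the last joint's range is limited). The gripper opens to 85 mm and grips with 20 to 120 N. Pads are 22 mm wide; open, the fingers measure 114 mm over their backs; the gripper's body (76 mm by 85 mm) begins 54 mm behind the grasp point. The pads swing forward as they close: fully open they stand 13 mm farther back than shut.
Start: joints at [-0.223, 0.313, 1.498, -0, 1.331, -0.223], TCP at [0.525, -0, 0.231] pointing down, gripper open.
Joint ranges: [-2.94, 2.94], [-0.97, 2.17], [0.19, 2.56], [-1.23, 4.37], [0.02, 3.11], [-2.88, 2.88]. Speed limits (rad/s): [2.39, 2.39, 3.01, 3.14, 3.14, 3.14].

## Interface

Orientations are given as a unit quaternion [x, y, z, w].
In Python, from bench import env, kinematics, monitor, eyes, job gives the robot as it stands. The module is installed in compiled form; this text tells all that it offers. Calls block until the motion is done:
- env.reach(position, orientation): joint-space move of the TCP to a pose.
- env.movel(position, velocity=0.15, frame=None, guard=None): straight line of the TCP; frame=None keeps the orientation; velocity is the mean speed in m/s. With guard (N) it stops when the force on the tool has changed by that much, and returns True; else False.
- env.set_joints(angles): joint-space move.
- env.release() and env.close_gripper(effort=None): open the fingers fully, or close them until they stop; effort is the grip in N (None keeps the last).
- env.hold(seconds).
- kinematics.ik(position, orientation): joint angles nearest the present ones, or None.
- monitor.sense(): the state.
- eyes.grab_frame(name): name is "scene" or "side" or "wrist"; returns a dict with "frame" (384x512x3 uint8, red, green, blue), "mtx" (3x3 intrinsics, pixels), "view" (4x4, takes a point from world to camera coordinates). Camera axes: x right, y down, z forward; pixel columns grow to the right and rows downward; lengths in m; the calibration is good to about 2 mm. A picture is of the moment at which its call begins. There is no depth.
A pose or a line that the arm cannot do raises env.MotionError and nothing moves.
- job.hand_in(): hands the job in; it is judged then, once.
The state is a dict: "clock": time; "joints": joint angles; "qvel": joint speeds; "joint_efforts": joint torques, N m; "position": TCP position; "ee_rot": TCP orientation; "contact_force": force on the tool from outside, world axes, zero at the start; "ft_torque": the same for the moment, N m; "finger_gap": opening from 0.0 (shut) to 1.0 (fully open); "gripper_force": force on a finger pad.
Only numpy, scipy, OpenCV 4.12 (cv2) and the standard library are available. Lean on these libraries where they do the work, as an engineer would, in place of code of your own. Each camera call takes 0.05 s, during which the arm holds its last target. There are 200 camera calls.

## Working session

There is one attempt and no reset: what is moved stays moved. The work goes in short steps, each a Python script; the robot and the scene stay as the last script left them, time stands still between calls to the robot, and variables do not carry over. Pictures are saved under pics/ and viewed, at most 14 in all, crops included, and the job is handed in when it is done.

```bash
mkdir -p pics
python3 - <<'E'
from bench import env,kinematics,monitor,eyes,job
import cv2,numpy as np
for n in ["scene","side","wrist"]:
    d=eyes.grab_frame(n); cv2.imwrite(f"pics/{n}0.png",d["frame"][:,:,::-1]); np.savez(f"pics/{n}0.npz",**d)
    V=d["view"]; print(n,"cam pos",(-V[:3,:3].T@V[:3,3]).round(3),d["mtx"].round(1).tolist())
s=monitor.sense(); print({k:np.round(v,3).tolist() for k,v in s.items()}, env.hold_point_z)
E
```

```text
scene cam pos [1.725 0.091 0.874] [[456.2, 0.0, 256.0], [0.0, 456.2, 191.1], [0.0, 0.0, 1.0]]
side cam pos [-0.056  0.866  1.317] [[461.3, 0.0, 264.1], [0.0, 461.3, 194.0], [0.0, 0.0, 1.0]]
wrist cam pos [0.525 0.079 0.373] [[275.6, 0.0, 252.2], [0.0, 275.6, 195.8], [0.0, 0.0, 1.0]]
{'clock': 0.15, 'joints': [-0.223, 0.313, 1.498, 0.0, 1.331, -0.223], 'qvel': [-0.0, -0.001, -0.002, -0.0, 0.001, -0.0], 'joint_efforts': [0.002, -41.237, -25.98, -0.0, 0.003, -0.0], 'position': [0.525, 0.0, 0.231], 'ee_rot': [0.707, 0.707, -0.0, -0.0], 'contact_force': [0.198, 0.563, -0.204], 'ft_torque': [-0.021, 0.06, -0.023], 'gripper_force': 0.0, 'finger_gap': 0.999} 0.0187
```

View pics/scene0.png

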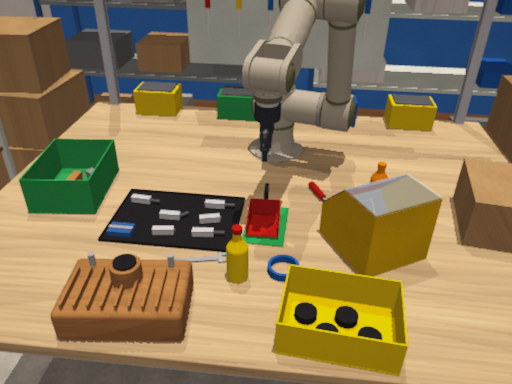

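View pics/side0.png

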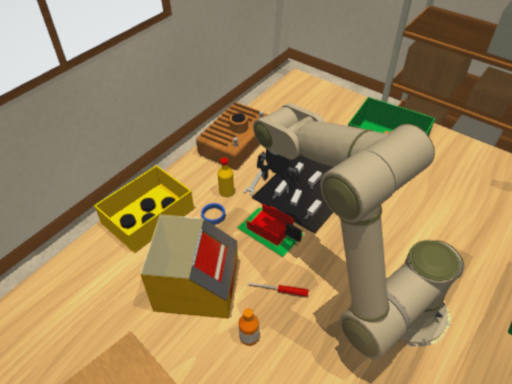

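View pics/wrist0.png

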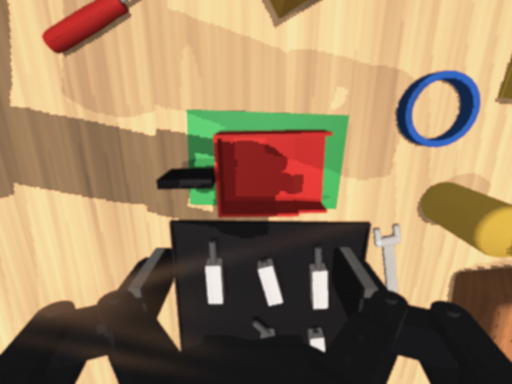

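The scene view shows six bars in the tray (one bent at about (172,215)), the cup on the mat at (264,218) with its handle towards the robot, and the bin at (378,220). In the wrist view cup x is close to world x. I'll look at the tray and the bin from above.

```bash
cat > h.py <<'E'
from bench import env,kinematics,monitor,eyes,job
import cv2,numpy as np
from scipy.spatial.transform import Rotation as R
def yawq(a,pitch=0.):
    # tool down, tool y (closing line) at world angle a
    z=np.array([0,0,-1.]); y=np.array([np.cos(a),np.sin(a),0]); x=np.cross(y,z)
    return R.from_matrix(np.c_[x,y,z]).as_quat()
def shot(cam,name):
    d=eyes.grab_frame(cam); cv2.imwrite(f"pics/{name}.png",d["frame"][:,:,::-1]); np.savez(f"pics/{name}.npz",**d); return d
def load(name): return dict(np.load(f"pics/{name}.npz"))
def p2w(d,px,z):
    V=d["view"]; Rm=V[:3,:3]; c=-Rm.T@V[:3,3]
    r=(Rm.T@np.linalg.inv(d["mtx"])@np.c_[np.atleast_2d(px),np.ones(len(np.atleast_2d(px)))].T).T
    return c+r*((z-c[2])/r[:,2])[:,None]
def w2p(d,P):
    P=np.atleast_2d(P); q=(d["view"][:3,:3]@P.T).T+d["view"][:3,3]; q=(d["mtx"]@q.T).T
    return q[:,:2]/q[:,2:]
def st(): 
    s=monitor.sense(); print("t",round(s["clock"],2),"pos",s["position"].round(4) if hasattr(s["position"],'round') else s["position"],"gap",round(float(s["finger_gap"]),3),"F",np.round(s["contact_force"],1),"gf",round(float(s["gripper_force"]),1)); return s
E
python3 - <<'E'
from h import *
d=load("wrist0")
print(d["view"].round(3).tolist())
print("tray corners",p2w(d,[[172,222],[369,222]],.01).round(3).tolist())
print("mat",p2w(d,[[189,111],[349,116],[337,209],[190,205]],.003).round(3).tolist())
print("cup",p2w(d,[[215,132],[330,130],[323,212],[216,215]],.055).round(3).tolist())
env.reach([0.48,-0.36,0.33],yawq(np.pi/2)); st(); shot("wrist","tray1")
env.reach([0.42,0.12,0.42],yawq(np.pi/2)); st(); shot("wrist","bin1")
E
```

```text
[[1.0, -0.0, -0.002, -0.524], [0.0, -0.951, 0.308, -0.04], [-0.002, -0.308, -0.951, 0.38], [0.0, 0.0, 0.0, 1.0]]
tray corners [[0.41, -0.078, 0.01], [0.691, -0.078, 0.01]]
mat [[0.443, 0.073, 0.003], [0.649, 0.067, 0.003], [0.646, -0.061, 0.003], [0.436, -0.055, 0.003]]
cup [[0.483, 0.052, 0.055], [0.612, 0.054, 0.055], [0.612, -0.045, 0.055], [0.48, -0.049, 0.055]]
t 2.04 pos [ 0.4802 -0.3596  0.3299] gap 1.001 F [ 1.4 -0.3 -0.4] gf 0.0
t 3.88 pos [0.4204 0.1195 0.4197] gap 0.999 F [-0.3  0.  -0.2] gf 0.0
```

View pics/tray1.png

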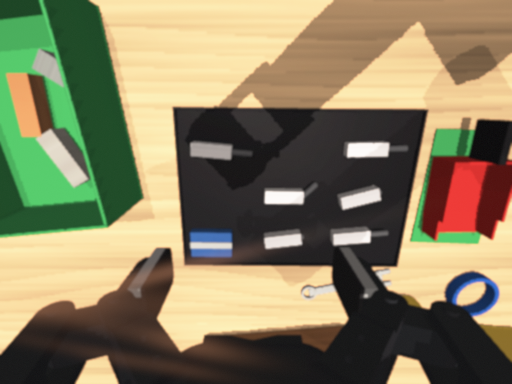

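View pics/bin1.png

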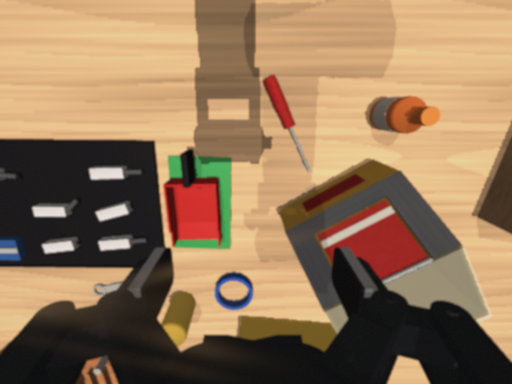

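Tray view: rejects are the bent bar at (290,195), and short-stud bars at (360,198) and (283,240). Good bars are at (215,151), (370,150) and (352,237). I'll enlarge both views to confirm and to find the bin's corners.

Run:
```python
from h import *
a=cv2.imread("pics/tray1.png")[130:260,180:420]; b=cv2.imread("pics/bin1.png")[140:335,265:500]
a=cv2.resize(a,None,fx=2.5,fy=2.5,interpolation=cv2.INTER_CUBIC); b=cv2.resize(b,None,fx=2.5,fy=2.5,interpolation=cv2.INTER_CUBIC)[:600]
a=cv2.convertScaleAbs(a,alpha=1.3)
W=600; c=np.zeros((325+487,600,3),np.uint8); c[:325,:600]=a; 
c[325:,:b.shape[1]]=b; c=cv2.resize(c,None,fx=600/812,fy=600/812); cv2.imwrite("pics/comp.png",c)
d=load("tray1"); g=d["frame"].astype(int)
roi=np.zeros(g.shape[:2],bool); roi[115:262,185:420]=1
m=((g.min(2)>75)&roi&(g.max(2)-g.min(2)<60)).astype(np.uint8)
cs,_=cv2.findContours(m,cv2.RETR_EXTERNAL,cv2.CHAIN_APPROX_NONE)
for k in cs:
    if cv2.contourArea(k)<150: continue
    P=p2w(d,k[:,0,:].astype(float)+.0,.026)[:,:2]
    r=cv2.minAreaRect((P*1000).astype(np.float32)); (cx,cy),_,_=r
    print(k[:,0].mean(0).round(),[np.round(v,1) for v in r])
```

```text
Traceback (most recent call last):
ValueError: could not broadcast input array from shape (488,588,3) into shape (487,588,3)
```

Run:
```python
from h import *
a=cv2.imread("pics/tray1.png")[130:260,180:420]; b=cv2.imread("pics/bin1.png")[140:335,265:505]
f=2.5
a,b=[cv2.resize(x,None,fx=f,fy=f,interpolation=cv2.INTER_CUBIC) for x in (a,b)]
c=np.vstack([cv2.convertScaleAbs(a,alpha=1.3),b]); k=600/c.shape[0]; print(c.shape,k*f)
cv2.imwrite("pics/comp.png",cv2.resize(c,None,fx=k,fy=k))
d=load("tray1"); g=d["frame"].astype(int)
roi=np.zeros(g.shape[:2],bool); roi[115:262,185:420]=1
m=((g.min(2)>75)&roi&(g.max(2)-g.min(2)<60)).astype(np.uint8)
cs,_=cv2.findContours(m,cv2.RETR_EXTERNAL,cv2.CHAIN_APPROX_NONE)
for k in cs:
    if cv2.contourArea(k)<150: continue
    P=p2w(d,k[:,0,:].astype(float),.026)[:,:2]
    r=cv2.minAreaRect((P*1000).astype(np.float32))
    print(k[:,0].mean(0).round(),[np.round(v,1) for v in r])
```

```text
(813, 600, 3) 1.8450184501845017
[213. 250.] [array([ 648.7, -435.3]), array([77.9, 33.6]), np.float64(88.4)]
[283. 239.] [array([ 627.3, -304.7]), array([34.2, 72.5]), np.float64(7.2)]
[357. 236.] [array([ 620. , -169.2]), array([34.3, 99.4]), np.float64(4.9)]
[360. 197.] [array([ 548.1, -176.3]), array([32.1, 72. ]), np.float64(15.3)]
[288. 195.] [array([ 545.1, -296.5]), array([35.1, 91.4]), np.float64(5.9)]
[374. 149.] [array([ 467.3, -161.1]), array([101.7,  27.4]), np.float64(90.0)]
[211. 150.] [array([ 468.1, -426.2]), array([68. , 25.8]), np.float64(84.8)]
```

View pics/comp.png

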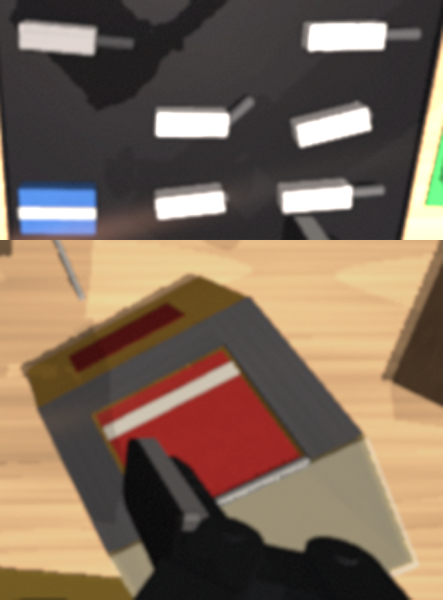

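The crop confirms it: bars at comp (192,123) bent, (333,125) and (190,203) short; the other three have straight full studs. The bin faces up-left, with its front edge running from about (286,232) to (400,171) px in bin1. Next I fit the bin pose, check wrist turns, and refine bar poses from close hovers.

```bash
cat >> h.py <<'E'
def bars(d,z=.026):
    g=cv2.GaussianBlur(d["frame"],(3,3),0).astype(int); ok=(g.min(2)>70)&(g.max(2)-g.min(2)<60)
    n,L=cv2.connectedComponents(ok.astype(np.uint8)); out=[]
    for i in range(1,n):
        b=L==i
        if b.sum()<200 or b.sum()>12000: continue
        v=g.min(2); t=(b&(v>.86*np.percentile(v[b],80))).astype(np.uint8)
        t=cv2.morphologyEx(t,cv2.MORPH_OPEN,np.ones((5,5)))
        cs,_=cv2.findContours(t,cv2.RETR_EXTERNAL,cv2.CHAIN_APPROX_NONE)
        if not cs: continue
        k=max(cs,key=cv2.contourArea); P=p2w(d,k[:,0].astype(float),z)[:,:2]
        (cx,cy),(w,h),a=cv2.minAreaRect((P*1000).astype(np.float32))
        if w<h: w,h,a=h,w,a+90
        out.append((cx/1000,cy/1000,np.deg2rad(a)%np.pi,w,h))
    return out
def near(d,x,y,z=.026):
    o=[b for b in bars(d,z) if np.hypot(b[0]-x,b[1]-y)<.05]
    return min(o,key=lambda b:np.hypot(b[0]-x,b[1]-y)) if o else None
E
python3 - <<'E'
from h import *
from scipy.optimize import least_squares
d=load("bin1")
px=np.array([[285.6,232.1],[400.5,170.9],[324.6,310.7],[462.8,246.8],[488.3,316.2],[265+95/1.845,140+175/1.845],[265+228/1.845,140+108/1.845]])
M=np.array([[-.1,-.11,.11],[-.1,.11,.11],[0,-.11,.213],[0,.11,.213],[.14,.11,.215],[-.08,-.067,.13],[-.08,.067,.13]])
def P(v): return np.c_[M[:,0]*np.cos(v[2])-M[:,1]*np.sin(v[2])+v[0],M[:,0]*np.sin(v[2])+M[:,1]*np.cos(v[2])+v[1],M[:,2]]
r=least_squares(lambda v:(w2p(d,P(v))-px).ravel(),[.5,.3,.4]); print("bin",r.x.round(4),r.fun.reshape(-1,2).round(1).tolist())
print("tray view refined:")
for b in bars(load("tray1")): print(np.round(b,3))
for a in [0,np.pi,-np.pi]:
  for p,aa in [((.548,-.176,.2),a),((.537,0,.2),a-np.pi/2),((.537,0,.2),a+np.pi/2)]:
    q=kinematics.ik(list(p),yawq(aa)); print(round(aa,2),None if q is None else np.round(q,2))
for (x,y,a) in [(.548,-.176,.25),(.545,-.296,0),(.627,-.305,.1)]:
    env.reach([x,y,.2],yawq(0)); d=shot("wrist",f"bar_{int(x*1000)}_{int(-y*1000)}"); print((x,y),[np.round(b,3).tolist() for b in [near(d,x,y)] if b])
st()
E
```

```text
bin [0.5864 0.3236 0.5229] [[-0.4, -0.8], [0.8, 0.5], [-1.3, 0.7], [1.1, 0.6], [3.4, 2.0], [-2.5, -0.8], [-1.5, -1.4]]
tray view refined:
[ 0.358 -0.041  1.696 38.721 13.976]
[ 0.346 -0.659  0.984 44.188 29.434]
[ 0.482 -0.67   0.503 89.94  29.099]
[ 0.469 -0.427  1.48  63.143 20.212]
[ 0.467 -0.174  1.57  63.088 17.699]
[ 0.548 -0.306  1.57  61.486 17.936]
[ 0.55  -0.175  1.838 62.59  18.846]
[ 0.625 -0.182  1.663 62.56  19.23 ]
[ 0.631 -0.305  1.693 61.988 18.996]
[ 0.64  -0.436  1.57  69.001 10.084]
[  0.693  -0.561   2.641 117.004  22.541]
[  0.695  -0.158   0.468 120.361  26.211]
[ 0.737 -0.229  1.728 44.567 16.022]
0 [-0.51  0.45  1.39 -0.    1.31 -0.51]
-1.57 [-0.22  0.36  1.51 -0.    1.27  1.35]
1.57 [-0.22  0.36  1.51 -0.    1.27 -1.79]
3.14 [-0.51  0.45  1.39 -0.    1.31  2.63]
1.57 [-0.22  0.36  1.51 -0.    1.27 -1.79]
4.71 [-0.22  0.36  1.51 -0.    1.27  1.35]
-3.14 [-0.51  0.45  1.39 -0.    1.31  2.63]
-4.71 [-0.22  0.36  1.51 -0.    1.27 -1.79]
-1.57 [-0.22  0.36  1.51 -0.    1.27  1.35]
(0.548, -0.176) [[0.551, -0.174, 1.837, 63.295, 19.377]]
(0.545, -0.296) [[0.549, -0.305, 1.564, 61.672, 19.505]]
(0.627, -0.305) [[0.631, -0.304, 1.7, 63.192, 19.621]]
t 6.51 pos [ 0.627  -0.3038  0.2   ] gap 1.001 F [0.1 0.7 0. ] gf 0.0
```

```bash
cat >> h.py <<'E'
def pick(x,y):
    env.reach([x,y,.2],yawq(0)); d=eyes.grab_frame("wrist"); b=near(d,x,y); print("bar",np.round(b,3))
    assert b and 56<b[3]<72 and 16<b[4]<25
    q=yawq((b[2]-np.pi/2+np.pi/2)%np.pi-np.pi/2)
    env.reach([b[0]-.002,b[1],.10],q); env.movel([b[0]-.002,b[1],.010],.1,guard=15)
    env.close_gripper(60); env.movel([b[0]-.002,b[1],.15],.2); return st()
def drop(cx,cy,cz,cup,ang=-np.pi/2):
    c,s=np.cos(cup[2]),np.sin(cup[2]); x=cup[0]+c*cx-s*cy; y=cup[1]+s*cx+c*cy; q=yawq(ang+cup[2])
    env.reach([x,y,.15],q); print("above",st()["finger_gap"]); hit=env.movel([x,y,cz],.1,guard=12); print("hit",hit); env.release(); env.hold(.3); env.movel([x,y,.2],.2); st()
E
python3 - <<'E'
from h import *
pick(.549,-.305); drop(-.010,-.029,.062,(.5365,.002,0))
env.reach([.52,-.03,.26],yawq(0)); shot("wrist","cup1"); shot("scene","scene1")
d=load("cup1"); cv2.imwrite("pics/cup1z.png",cv2.resize(d["frame"][80:300,130:430,::-1],None,fx=2,fy=2))
E
```

```text
bar [ 0.549 -0.305  1.561 62.141 18.891]
t 9.96 pos [ 0.5465 -0.3044  0.1485] gap 0.244 F [-0.2 -0.5 -1. ] gf 59.3
t 11.68 pos [ 0.5265 -0.0273  0.1498] gap 0.242 F [-0.3  0.4 -0.8] gf 59.3
above 0.24184982772233524
hit False
t 14.51 pos [ 0.526  -0.0269  0.1988] gap 0.995 F [-0.2 -0.1 -0.5] gf 0.0
```

View pics/cup1z.png

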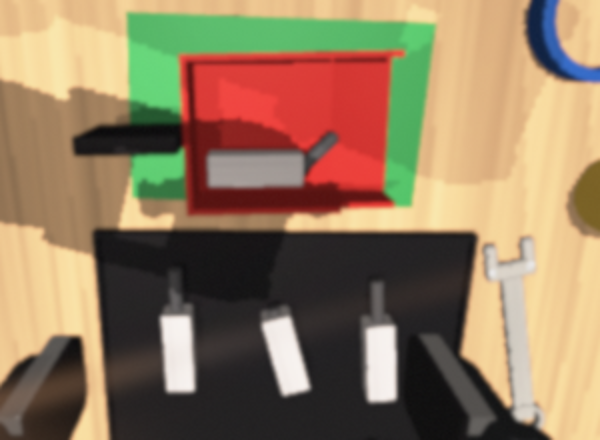

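The bent bar lies flat in the cup at (255,168), just where planned. Now the two shorts.

Run:
```python
from h import *
d=load("cup1"); print("cup rim",p2w(d,[[130+182/2,80+57/2],[130+188/2,80+214/2]],.058).round(4).tolist())
pick(.551,-.174); drop(-.010,.030,.062,(.5365,.002,0))
pick(.631,-.304); drop(-.012,.002,.055,(.5365,.002,0))
env.reach([.52,-.03,.26],yawq(0)); shot("wrist","cup2"); shot("scene","scene2")
d=load("cup2"); cv2.imwrite("pics/cup2z.png",cv2.resize(d["frame"][80:300,130:430,::-1],None,fx=2,fy=2))
```

```text
cup rim [[0.4826, 0.0467, 0.058], [0.483, -0.0504, 0.058]]
bar [ 0.551 -0.174  1.845 63.128 19.357]
t 19.74 pos [ 0.5484 -0.1735  0.1486] gap 0.24 F [-0.9  0.4  0.1] gf 58.8
t 21.63 pos [0.5265 0.0318 0.1498] gap 0.242 F [ 1.2  0.4 -0.2] gf 58.8
above 0.2416942895304032
hit False
t 24.45 pos [0.526  0.0321 0.1988] gap 1.0 F [-0.3 -0.7 -0.2] gf 0.0
bar [ 0.631 -0.304  1.7   63.2   19.424]
t 29.25 pos [ 0.6288 -0.304   0.1483] gap 0.24 F [ 0.1 -0.5 -0.4] gf 60.0
t 31.07 pos [0.5247 0.0037 0.1499] gap 0.242 F [-0.2 -0.3 -0.5] gf 60.0
above 0.24186016723868783
hit False
t 34.0 pos [0.524  0.0041 0.1989] gap 0.999 F [-0.5 -0.9 -1.1] gf 0.0
```

View pics/cup2z.png

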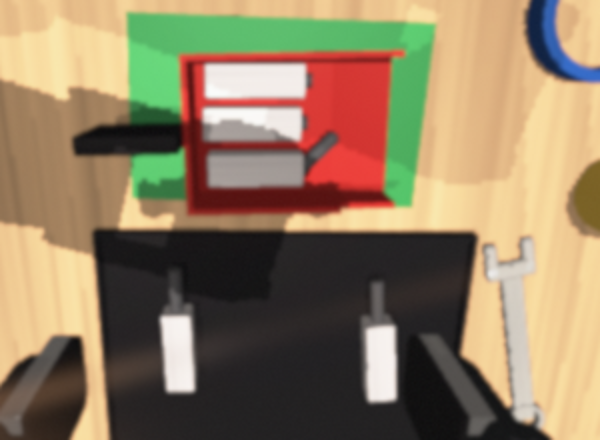

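All three rejects lie side by side in the cup, (255,80), (252,125) and (255,168). The cup hasn't moved. Next I check which tool pitch on the fin lets the arm grasp, insert and pour.

```bash
cat >> h.py <<'E'
BIN=(.5864,.3236,.5229)
def tool(o,psi,phi,al,sy=1):
    """TCP pose for a cup with origin o, yaw psi, lip-down pitch phi, grip pitch al"""
    Rc=(R.from_euler('z',psi)*R.from_euler('y',phi)).as_matrix()
    z=np.array([np.sin(al),0,-np.cos(al)]); y=np.array([0,sy,0.]); T=np.c_[np.cross(y,z),y,z]
    p=np.asarray(o)+Rc@np.array([-.090,0,.058])+Rc@z*env.hold_point_z
    return p,R.from_matrix(Rc@T).as_quat()
def cup_by(bx,bz,cx,cz,phi,by=0,dpsi=0):
    """cup origin so that cup point (cx,0,cz) lies at bin (bx,by,bz)"""
    Rb=R.from_euler('z',BIN[2]).as_matrix(); Rc=(R.from_euler('z',BIN[2])*R.from_euler('y',phi)).as_matrix()
    return np.array([BIN[0],BIN[1],0])+Rb@[bx,by,bz]-Rc@[cx,0,cz]
def pour_o(phi,p,m):  # lip p beyond lower edge along cup, underside m above the edge
    return cup_by(-.08+m*np.sin(phi),.13+m*np.cos(phi),.082-p,0,phi)
E
python3 - <<'E'
from h import *
d=load("bin1"); print("bottle base-ish",p2w(d,[[385,115]],.06).round(3),"top",p2w(d,[[428,115]],.15).round(3),"driver",p2w(d,[[268,80],[308,168]],.01).round(3).tolist())
r=np.deg2rad
print("cup orig level outside",cup_by(-.11,.155,.082,.011,0).round(3), "pour",pour_o(r(62),.05,.008).round(3))
for sy in (1,-1):
  for ad in (0,15,30,45,60):
    al=r(ad); L=[("g",(.538,0,.003),0,0),("lift",(.50,0,.16),0,0),("out",cup_by(-.12,.155,.082,.011,0),BIN[2],0),("in",cup_by(-.02,.155,.082,.011,0),BIN[2],0),("p30",pour_o(r(30),.055,.01),BIN[2],r(30)),("p62",pour_o(r(62),.05,.008),BIN[2],r(62))]
    print(sy,ad)
    for n,o,ps,ph in L:
        p,q=tool(o,ps,ph,al,sy); k=kinematics.ik(p,q); print("  ",n,p.round(3),None if k is None else np.round(k,2))
E
```

```text
bottle base-ish [[0.355 0.351 0.06 ]] top [[0.353 0.372 0.15 ]] driver [[0.294, 0.149, 0.01], [0.46, 0.233, 0.01]]
cup orig level outside [0.42  0.228 0.144] pour [0.51  0.28  0.162]
1 0
   g [0.448 0.    0.042] [-0.26  0.41  1.93 -0.    0.8  -1.83]
   lift [0.41  0.    0.199] [-0.29  0.09  1.86 -0.    1.19 -1.86]
   out [0.333 0.178 0.183] [ 0.18  0.03  1.97 -0.    1.14 -1.92]
   in [0.42  0.228 0.183] [ 0.25  0.26  1.71 -0.    1.18 -1.84]
   p30 [0.451 0.245 0.231] [ 0.32  0.6   1.16 -0.11  1.9  -1.78]
   p62 [0.504 0.276 0.26 ] [ 0.36  1.11  0.41 -0.32  2.68 -1.94]
1 15
   g [0.453 0.    0.043] [-0.31  0.33  2.11  0.18  0.46 -2.02]
   lift [0.415 0.    0.2  ] [-0.34 -0.05  2.03  0.11  0.92 -1.97]
   out [0.338 0.18  0.184] [ 0.11 -0.11  2.13  0.14  0.89 -2.06]
   in [0.424 0.23  0.184] [ 0.21  0.13  1.88  0.1   0.88 -1.94]
   p30 [0.455 0.248 0.229] [ 0.3   0.45  1.33 -0.06  1.62 -1.79]
   p62 [0.506 0.277 0.256] [ 0.35  0.95  0.59 -0.18  2.4  -1.82]
1 30
   g [0.457 0.    0.045] None
   lift [0.419 0.    0.202] [-0.41 -0.16  2.19  0.34  0.65 -2.2 ]
   out [0.342 0.182 0.186] [ 0.
[... 2120 characters left out ...]
5  2.43  2.44  0.47 -1.24]
   lift [0.423 0.    0.205] [-0.5  -0.24  2.37  0.89  0.45  0.37]
   out [0.345 0.184 0.189] [-0.12 -0.32  2.46  0.98  0.54  0.18]
   in [0.432 0.234 0.189] [ 0.1  -0.01  2.23  1.03  0.35  0.26]
   p30 [0.463 0.252 0.229] [0.24 0.18 1.7  0.08 1.01 1.25]
   p62 [0.513 0.281 0.251] [ 0.33  0.62  1.01 -0.06  1.8   1.37]
-1 60
   g [0.464 0.    0.052] [-0.5   0.54  2.53  2.62  0.99 -1.53]
   lift [0.426 0.    0.209] [-0.6  -0.24  2.53  1.76  0.52 -0.55]
   out [0.347 0.186 0.193] None
   in [0.434 0.236 0.193] [ 0.04  0.02  2.38  2.08  0.48 -0.83]
   p30 [0.467 0.255 0.231] [0.2  0.08 1.88 0.25 0.7  1.1 ]
   p62 [0.517 0.284 0.25 ] [ 0.31  0.47  1.23 -0.01  1.48  1.36]
```

```bash
cat >> h.py <<'E'
AL=np.deg2rad(15)
def cupto(o,psi,phi,v=.12,guard=None):
    p,q=tool(o,psi,phi,AL,-1); r=env.movel(p,v,q,guard); return r
E
python3 - <<'E'
from h import *
s=load("scene2"); n=eyes.grab_frame("scene"); 
o=(.538,0,.003); p,q=tool(o,0,0,AL,-1); z=R.from_quat(q).as_matrix()[:,2]
env.reach(p-.09*z,q); print("guard",env.movel(p,.1,None,15)); env.close_gripper(110); st()
cupto((.538,0,.05),0,0,.08); st(); shot("side","lift"); shot("wrist","liftw")
cupto((.538,0,.16),0,0); cupto((.47,0,.16),0,0); cupto(cup_by(-.14,.155,.082,.011,0),BIN[2],0); st(); shot("scene","out"); shot("side","outs"); shot("wrist","outw")
a=cv2.imread("pics/out.png")[150:300,190:460]; b=cv2.imread("pics/outs.png")[150:330,100:370]; c=cv2.imread("pics/outw.png")
c=cv2.resize(c,(540,405))
cv2.imwrite("pics/outc.png",cv2.resize(np.vstack([np.hstack([cv2.resize(a,(400,222)),cv2.resize(b,(400,267))[:222]]),cv2.copyMakeBorder(c[:370],0,0,0,260,0)]),None,fx=1,fy=1))
E
```

```text
guard False
t 38.62 pos [0.4528 0.     0.0432] gap 0.124 F [-3.6 -0.6  6.4] gf 107.7
t 39.36 pos [4.523e-01 1.000e-04 8.930e-02] gap 0.127 F [ 0.1  0.  -4.8] gf 107.5
t 42.92 pos [0.3205 0.1699 0.184 ] gap 0.128 F [-0.5  0.  -3.6] gf 107.5
```

View pics/outc.png

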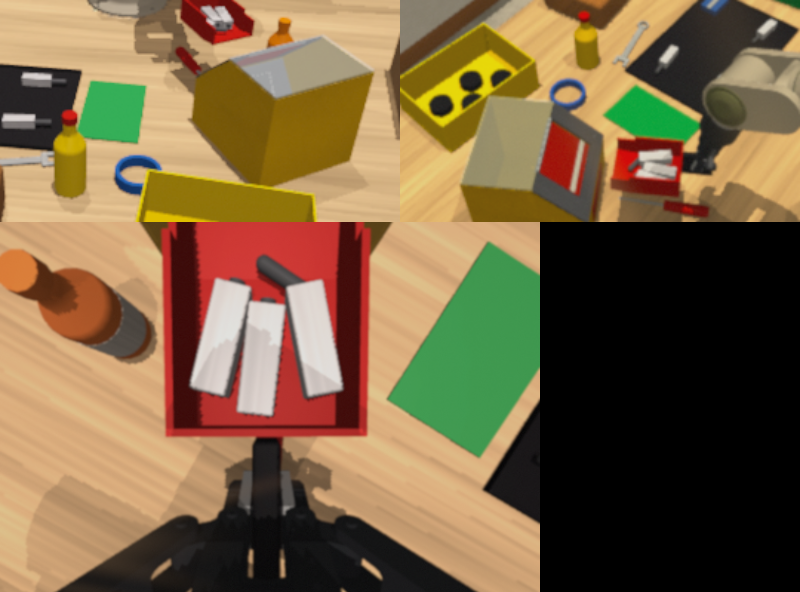

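The cup is held level at the bin with all three bars inside, at about (220,335), (262,355) and (312,340) in the composite. I check the pitch against the held-cup model, then insert and pour.

Run:
```python
from h import *
d=load("outw"); o=cup_by(-.14,.155,.082,.011,0)
for ph in (0,5): 
    Rc=(R.from_euler('z',BIN[2])*R.from_euler('y',np.deg2rad(ph))).as_matrix()
    h=np.array([-.09,0,.058]); O=o+R.from_euler('z',BIN[2]).as_matrix()@h
    print(ph,w2p(d,[O+Rc@(np.array(c)-h) for c in [(-.055,.05,.055),(-.055,-.05,.055),(.045,.05,.055),(-.117,0,.08)]]).round(0).tolist())
print("obs (157,202) (348,202)")
r=np.deg2rad
print("in",cupto(cup_by(-.06,.158,.082,.011,0),BIN[2],0,.06,25)); st()
print("in2",cupto(cup_by(-.015,.158,.082,.011,0),BIN[2],0,.06,25)); st(); shot("wrist","inw"); shot("side","ins")
a=cv2.imread("pics/ins.png")[150:330,100:370]; c=cv2.imread("pics/inw.png")
cv2.imwrite("pics/inc.png",np.hstack([cv2.resize(a,(400,300)),cv2.resize(c,(400,300))]))
```

```text
0 [[155.0, 200.0], [347.0, 199.0], [151.0, 0.0], [251.0, 344.0]]
5 [[157.0, 200.0], [345.0, 200.0], [159.0, 16.0], [251.0, 342.0]]
obs (157,202) (348,202)
in False
t 44.55 pos [0.3894 0.2101 0.1869] gap 0.122 F [ 0.8 -0.2 -4.1] gf 107.5
in2 False
t 45.45 pos [0.4282 0.2326 0.1867] gap 0.125 F [-3.  -2.2 -4.6] gf 107.6
```

View pics/inc.png

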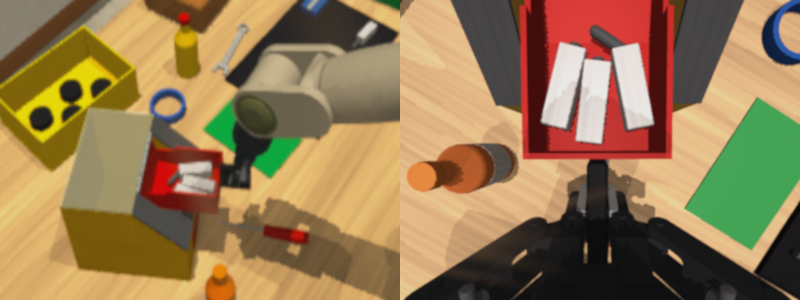

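Run:
```python
from h import *
r=np.deg2rad
for ph,p,m in [(15,.064,.015),(30,.060,.013),(45,.056,.011),(62,.052,.009)]:
    g=cupto(pour_o(r(ph),p,m),BIN[2],r(ph),.06,30); print(ph,g); st()
env.hold(1.0); shot("wrist","pourw"); shot("side","pours"); st()
a=cv2.imread("pics/pours.png")[150:330,100:370]; c=cv2.imread("pics/pourw.png")
cv2.imwrite("pics/pourc.png",np.hstack([cv2.resize(a,(400,300)),cv2.resize(c,(400,300))]))
```

```text
15 False
t 46.17 pos [0.4431 0.241  0.2098] gap 0.122 F [-4.9 -2.8 -2.8] gf 108.1
30 False
t 46.78 pos [0.4592 0.2504 0.229 ] gap 0.126 F [-3.5 -1.3 -3.8] gf 107.6
45 False
t 47.4 pos [0.4799 0.2622 0.2443] gap 0.127 F [-1.7 -1.5 -5.3] gf 107.3
62 False
t 48.11 pos [0.5076 0.2781 0.2552] gap 0.128 F [-2.5 -0.6 -3.4] gf 107.7
t 49.21 pos [0.5077 0.2782 0.2546] gap 0.124 F [-2.1 -0.3 -0.6] gf 107.7
```

View pics/pourc.png

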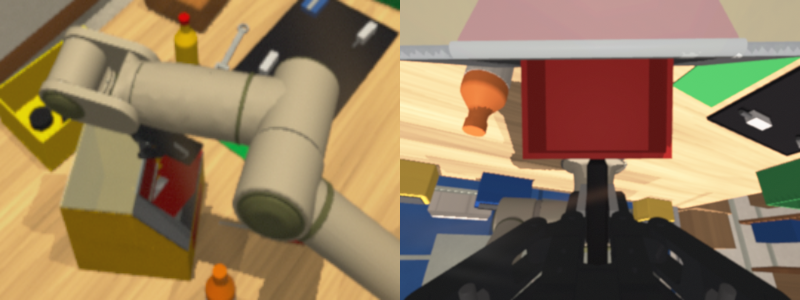

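The wrist view shows the cup's floor empty; the tool force dropped by about 3 N, as unloading would. I tilt a bit further, return to near level while still in the port, and check for leftovers.

Run:
```python
from h import *
r=np.deg2rad
for ph,p,m in [(70,.050,.010),(62,.052,.009),(70,.050,.010)]: print(cupto(pour_o(r(ph),p,m),BIN[2],r(ph),.1,30))
env.hold(.5)
for ph,p,m in [(62,.052,.009),(45,.056,.011),(30,.060,.013),(15,.064,.015)]: print(ph,cupto(pour_o(r(ph),p,m),BIN[2],r(ph),.06,30))
print(cupto(cup_by(-.015,.158,.082,.011,0),BIN[2],0,.06,30)); st(); shot("wrist","chk"); shot("side","chks")
a=cv2.imread("pics/chks.png")[150:330,100:370]; c=cv2.imread("pics/chk.png")
cv2.imwrite("pics/chkc.png",np.hstack([cv2.resize(a,(400,300)),cv2.resize(c,(400,300))]))
```

```text
False
False
False
62 False
45 False
30 False
15 False
False
t 54.02 pos [0.4288 0.2326 0.1868] gap 0.128 F [-2.9 -2.2 -1.9] gf 108.0
```

View pics/chkc.png

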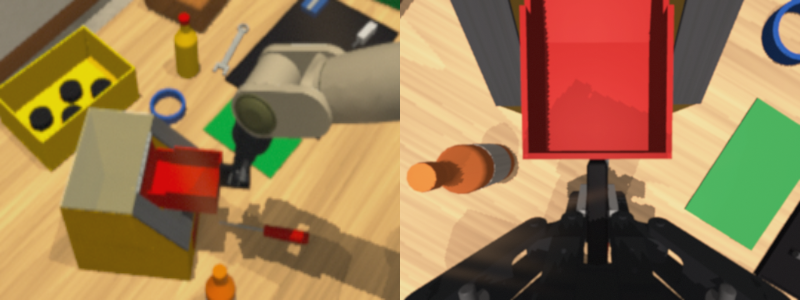

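The cup is empty and still in the port. Now I withdraw it, set it on the mat and back off.

Run:
```python
from h import *
cupto(cup_by(-.14,.158,.082,.011,0),BIN[2],0,.08,30); st()
cupto((.47,0,.16),0,0); cupto((.538,0,.16),0,0); cupto((.538,0,.02),0,0); env.hold(.2)
print("touch",cupto((.538,0,.0015),0,0,.02,4)); st(); env.release(); env.hold(.3)
s=monitor.sense(); z=R.from_quat(s["ee_rot"]).as_matrix()[:,2]
env.movel(np.array(s["position"])-.1*z,.12); env.reach([.50,-.03,.30],yawq(0)); env.hold(.5); st()
shot("wrist","endw"); shot("scene","ends")
b=cv2.imread("pics/ends.png")[140:300,90:450]
shot("side","endq"); q=cv2.imread("pics/endq.png")[120:330,100:380]
cv2.imwrite("pics/endc.png",np.vstack([cv2.resize(b,(640,284)),np.hstack([cv2.resize(cv2.imread("pics/endw.png"),(400,300)),cv2.resize(q,(240,180*300//180))])]))
```

```text
t 55.83 pos [0.3205 0.1703 0.1869] gap 0.127 F [ 0.3  0.4 -1.9] gf 107.9
touch True
t 60.52 pos [0.4527 0.     0.0432] gap 0.122 F [-2.4 -0.4  5.9] gf 109.0
t 64.32 pos [ 0.5  -0.03  0.3 ] gap 1.002 F [-0.1 -0.9 -0.8] gf 0.0
```

View pics/endc.png

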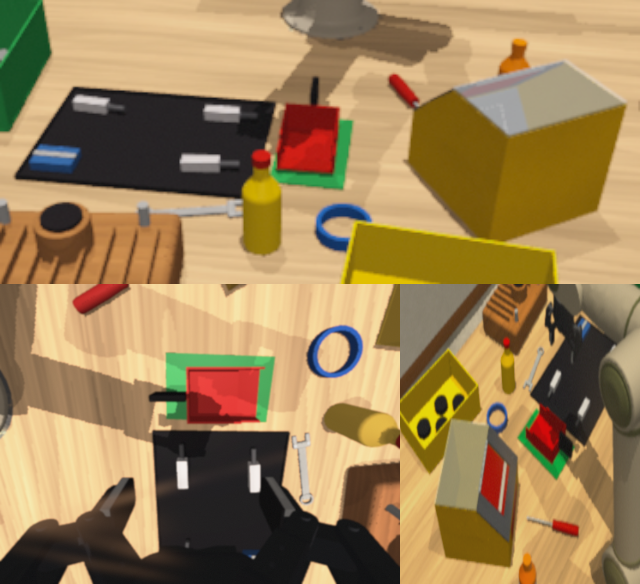

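The cup stands empty and upright on the mat, the flap is shut with its white stripe back in the slope, and the three good bars are still in the tray.

```bash
python3 -c "
from h import *
print(job.hand_in())"
```

```text
the job is handed in; nothing more can be done
None
```

I tipped the three rejects (one bent, two short) into the bin, stood the empty cup back on the mat and saw the flap shut. The three good standoffs are still in the tray, and I handed the job in at about 65 s of the 210 s; no verdict came back.

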